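# Box up indicator lamps behind a locking hatch

## Task

Squeeze the spring lock tab on the lamp box's sliding hatch and, keeping it squeezed, slide the hatch fully open. Move the two pistons that were left in the box into the shallow piston tray, and lower each indicator lamp from the bench gently, without dropping it, into a cell of the box, one lamp to a cell (one lamp may be in the box already). Then, with the tab squeezed again, slide the hatch fully shut and let its lock spring home; do not disturb the carton and the bearing.

Things in the scene. Friction and masses are not known exactly. Their poses are not given: they have to be found in the camera images.
- lampbox: Black lamp box fixed to the bench, 217 (x) by 143 (y) by 70 mm high, walls and dividers 5 mm; origin at the centre of its underside. 2 by 2 open-topped deep cells, each 101 (x) by 64 mm (y) inside, centred at x = +-53, y = +-34.5 mm; cell floor at z = 10 mm, rim at 70 mm. Two runners carry the hatch beyond the box to +y (to y = 215 mm, 75 mm high). Shut, the hatch covers all four cells.
- rack: Notched steel lock bar along the lamp box's -x side (origin and axes as the lampbox's): x = -153 to -134 mm, y = -25 to 165 mm, top 84 mm above the bench.
- liner: Rubber liner, 4 mm thick, that forms the floor of the four cells (top at z = 10 mm in the lampbox frame; origin the same as the lampbox's).
- hatch (a joint): Travel in m of the aluminium hatch along the lampbox's +y: 0 shut, 0.140 fully open (stop at 0.141). Plate top 81 mm above the bench. Slides with about 2 N when unlocked. The lock bar has a notch every 14 mm, 0 and 0.140 included, with 1 mm of play: let go anywhere, the lock drops into the notch there or the next one it passes and holds the hatch.
- tab (a joint): Travel in m of the lock tab along the lampbox's +x, towards the lug: 0 sprung out (locked in a notch), 0.008 fully pressed. Spring force 4 N at 0, 7 N fully pressed; the lock is free above 0.006. If let go and it stays above 0.003, its pawl rests between two notches.
- handle (a point): On the hatch, midway between lug and tab, 112 mm above the bench, axes as the lampbox's. The aluminium lug is fixed on the hatch, its back face at x = +15 mm from here; the black tab plate's front face is at x = -15 mm (-7 pressed). Both 30 mm wide in y, tops at z = +18 mm. Squeeze them together along x from above, TCP at about this height; 20 N of grip presses the tab fully.
- lamp_a: Bullet indicator lamp: squat round body 52 mm in diameter with upright sides up to 41 mm, then a flattened amber glass dome; 54.5 mm tall, about 0.14 kg. Origin at the centre of its flat foot, z up through the dome. Grip its sides about 32 mm above the foot. Stands on the bench, or is absent (None).
- lamp_b: Bullet indicator lamp: squat round body 52 mm in diameter with upright sides up to 41 mm, then a flattened amber glass dome; 54.5 mm tall, about 0.14 kg. Origin at the centre of its flat foot, z up through the dome. Grip its sides about 32 mm above the foot. Stands on the bench, or is absent (None).
- lamp_c: Bullet indicator lamp: squat round body 52 mm in diameter with upright sides up to 41 mm, then a flattened amber glass dome; 54.5 mm tall, about 0.14 kg. Origin at the centre of its flat foot, z up through the dome. Grip its sides about 32 mm above the foot. Stands on the bench, or is absent (None).
- lamp_d: Bullet indicator lamp: squat round body 52 mm in diameter with upright sides up to 41 mm, then a flattened amber glass dome; 54.5 mm tall, about 0.14 kg. Origin at the centre of its flat foot, z up through the dome. Grip its sides about 32 mm above the foot. At the start it stands in a cell of the box under the hatch, where it may stay; or is absent (None).
- piston_a: Small aluminium engine piston, a plain cylinder with flat top and dark ring grooves, 44 mm in diameter, 46 mm tall, 0.12 kg; one of two that stand in cells of the box at the start. Origin at the centre of its foot, z up.
- piston_b: Small aluminium engine piston, a plain cylinder with flat top and dark ring grooves, 44 mm in diameter, 46 mm tall, 0.12 kg; one of two that stand in cells of the box at the start. Origin at the centre of its foot, z up.
- tray: Shallow grey plastic tray fixed to the bench, 150 mm (x) by 220 mm (y) by 28 mm high, walls and floor 4 mm; origin at the centre of its underside. Three pistons like the stray ones are fixed along its +x side (at x = 45 mm, y = -52, 0 and 52 mm), 50 mm high over the bench.
- tray_free1 (a point): Spot on the free part of the tray's floor (x = -25, y = +50, z = 4 mm in the tray's frame): a good place to stand a piston, gripped along the tray's y.
- tray_free2 (a point): A second such spot, at x = -25, y = -50, z = 4 mm in the tray's frame.
- carton: Cardboard carton 70 x 60 x 50 mm, left rear; bystander.
- bearing: Steel ball bearing lying flat, 52 mm in diameter, 15 mm high, near the lamps on the right; bystander.

How it is judged:
By the outcome, as a careful person would: the job done as asked, in the order asked, and still so for the second after the job is handed in, with the robot touching nothing.
Of lamp_a, lamp_b, lamp_c, lamp_d only 3 to 4 are there at a start; the rules pass over those that are not, and their reading is None.
At some moment in a run one of lamp_a, lamp_b, lamp_c may be knocked a few centimetres aside while the robot is not near it.
It also fails if it takes over 210 s, if anything falls off the work surface, if the arm or the gripper's body presses on something with over 40 N, if the wrist force passes 120 N, or if a joint passes its speed limit or range.

## Robot

A 7-joint arm with a two-finger parallel gripper is mounted at the origin on the work surface. World frame = base frame: x ahead of the robot, y to its left, z up, the work surface at z = 0. Lengths are in m, angles in rad, forces in N, time in s.
With the tool pointing down it reaches from about 0.375 to 0.925 m from the base axis. Payload 3.1 kg.
Tool frame: the origin (TCP) lies between the finger pads, 19 mm behind the fingertips; this is the grasp point; z points along the fingers, y is the line along which they close (so a half turn about z gives the same grasp; the last joint's range is limited). The gripper opens to 85 mm and grips with 20 to 120 N. Pads are 22 mm wide; open, the fingers measure 114 mm over their backs; the gripper's body (76 mm by 85 mm) begins 54 mm behind the grasp point. The pads swing forward as they close: fully open they stand 13 mm farther back than shut.
Start: joints at [1.192, 0.383, 0.044, 1.598, -0.018, 1.161, -0.05], TCP at [0.18, -0.625, 0.25] pointing down, gripper open.
Joint ranges: [-2.61, 2.61], [-0.41, 2.15], [-1.48, 1.57], [0, 2.5], [-1.57, 4.71], [0.05, 1.97], [-2.85, 2.85]. Speed limits (rad/s): [2.79, 2.79, 3.14, 3.14, 3.14, 3.14, 3.14].

## Interface

Orientations are given as a unit quaternion [x, y, z, w].
In Python, from bench import move_ptp, movel, move_j, move_gripper, pause, inverse_kinematics, read_camera, camera_params, MotionError, sign_off, look_for, tip_of, read_time_s, read_qpos, read_joint_vel, read_effort, read_eef_pos, read_tcp_rot, read_ft_force, read_ft_torque, read_finger_gap, read_grasp_force gives the robot as it stands. Calls block until the motion is done:
- move_ptp(position, orientation): joint-space move of the TCP to a pose.
- movel(position, orientation=None, speed=0.15): straight line of the TCP; orientation=None keeps the orientation; speed is the mean speed in m/s.
- move_j(angles): joint-space move.
- move_gripper(opening, effort=None): finger opening in m; effort is the grip in N (None keeps the last); returns when the fingers have stopped.
- pause(seconds).
- inverse_kinematics(position, orientation): joint angles nearest the present ones, or None.
- read_camera(name): name is "side" or "top" or "wrist"; returns the picture (384x512x3 uint8, red, green, blue); there is no depth.
- camera_params(name): a dict with "K" (3x3 intrinsics, pixels), "camera_from_world" (4x4, takes a point from world to camera coordinates). Camera axes: x right, y down, z forward; pixel columns grow to the right and rows downward; lengths in m; the calibration is good to about 2 mm. A picture is of the moment at which its call begins: read the wrist's pose just before it. camera_params takes no time and is no camera call; for the wrist camera it gives the pose at the moment of the call.
A pose or a line that the arm cannot do raises MotionError and nothing moves.
- sign_off(): hands the job in; it is judged then, once.
Trained networks look in the newest picture that a camera, given by its name, has taken for a name from the list of things; names that differ only in an ending like _2 or _b are one class to them, and where a whole thing is asked for, a point or a joint stands for the part that bears it (a point fixed in the world has none). Each returns a list of dicts, best first, with "confidence" (0 to 1); they miss things now and then, are a little off and sometimes report something else, mostly with a low value. They report only what shows in the picture. A call takes as long as a camera call.
- look_for(camera, name): "at" ([column, row] in pixels, amid what is visible of it).
- tip_of(camera, name): "at" ([column, row] in pixels: a listed point, or the origin of a listed thing).
Readings, each from a call of its own:
- read_time_s(): time.
- read_qpos(): joint angles.
- read_joint_vel(): joint speeds.
- read_effort(): joint torques, N m.
- read_eef_pos(): TCP position.
- read_tcp_rot(): TCP orientation.
- read_ft_force(): force on the tool from outside, world axes, zero at the start.
- read_ft_torque(): the same for the moment, N m.
- read_finger_gap(): finger opening in m.
- read_grasp_force(): force on a finger pad.
Only numpy, scipy, OpenCV 4.12 (cv2) and the standard library are available. Lean on these libraries where they do the work, as an engineer would, in place of code of your own. Each camera call takes 0.05 s, during which the arm holds its last target. There are 200 camera calls.

## Working session

There is one attempt and no reset: what is moved stays moved. The work goes in short steps, each a Python script; the robot and the scene stay as the last script left them, time stands still between calls to the robot, and variables do not carry over. Pictures are saved under pics/ and viewed, at most 14 in all, crops included, and the job is handed in when it is done.

```bash
ls; mkdir -p pics
cat > h.py <<'E'
from bench import *
import numpy as np, cv2
from scipy.spatial.transform import Rotation as R
def snap(cam,fn=None):
    im=read_camera(cam); P=camera_params(cam)
    if fn: cv2.imwrite('pics/'+fn,im[:,:,::-1])
    return im,P
def ray(P,uv,z):
    K=np.array(P['K']);T=np.array(P['camera_from_world'])
    d=T[:3,:3].T@np.linalg.inv(K)@np.array([uv[0],uv[1],1.]); c=-T[:3,:3].T@T[:3,3]
    return c+d*(z-c[2])/d[2]
def proj(P,p):
    K=np.array(P['K']);T=np.array(P['camera_from_world'])
    q=K@(T[:3,:3]@np.asarray(p,float)+T[:3,3]); return q[:2]/q[2]
E
python3 - <<'E'
from h import *
print(read_time_s(),read_eef_pos(),read_tcp_rot())
for cam in ('top','side'):
    im,P=snap(cam,cam+'0.png')
    T=np.array(P['camera_from_world']);print(cam,np.round(-T[:3,:3].T@T[:3,3],3))
    zs=dict(lampbox=0,rack=0,handle=.112,hatch=.08,tab=.11,lamp_a=0,piston_a=0.01,tray=0,tray_free1=.004,tray_free2=.004,carton=0,bearing=0)
    for n,z in zs.items():
        t=tip_of(cam,n); 
        print(n,[(np.round(d['at']),round(d['confidence'],2),np.round(ray(P,d['at'],z)[:2],3)) for d in t[:5]])
E
```

```text
pics
0.0 [ 0.17986163 -0.62366687  0.24857915] [ 9.90155799e-01  1.39963147e-01 -2.62791306e-04 -1.32002382e-03]
top [0.472 0.018 1.046]
lampbox [(array([235., 176.]), 0.64, array([0.58 , 0.057]))]
rack [(array([342., 170.]), 0.7, array([ 0.602, -0.225]))]
handle [(array([226., 223.]), 0.83, array([0.46 , 0.072]))]Traceback (most recent call last):
  File "<stdin>", line 8, in <module>
ValueError: it knows: bearing, carton, handle, lamp, lampbox, liner, piston, rack, tray, tray_free
```

Run:
```python
from h import *
for cam in ('top','side'):
    im,P=snap(cam,cam+'0.png')
    T=np.array(P['camera_from_world']);print(cam,np.round(-T[:3,:3].T@T[:3,3],3))
    zs=dict(lampbox=0,rack=0,handle=.112,liner=0,lamp=0,piston=0.0,tray=0,tray_free=.004,carton=0,bearing=0)
    for n,z in zs.items():
        t=tip_of(cam,n); 
        print(n,[(np.round(d['at']),round(d['confidence'],2),np.round(ray(P,d['at'],z)[:2],3)) for d in t[:5]])
a=cv2.imread('pics/top0.png')
```

```text
top [0.472 0.018 1.046]
lampbox [(array([234., 179.]), 0.83, array([0.573, 0.06 ])), (array([343., 169.]), 0.17, array([ 0.606, -0.227]))]
rack []
handle [(array([223., 223.]), 0.55, array([0.46 , 0.078]))]
liner []
lamp [(array([310., 230.]), 0.87, array([ 0.444, -0.142])), (array([396., 235.]), 0.63, array([ 0.434, -0.369]))]
piston []
tray [(array([358., 159.]), 0.66, array([ 0.633, -0.268]))]
tray_free [(array([339., 171.]), 0.9, array([ 0.599, -0.217])), (array([376., 167.]), 0.76, array([ 0.612, -0.314]))]
carton [(array([117., 173.]), 0.78, array([0.582, 0.366]))]
bearing [(array([354., 227.]), 0.82, array([ 0.453, -0.258])), (array([234., 179.]), 0.69, array([0.572, 0.06 ]))]
side [-0.017  0.988  0.784]
lampbox [(array([236., 222.]), 0.73, array([0.572, 0.058]))]
rack []
handle [(array([266., 203.]), 0.59, array([0.461, 0.071]))]
liner []
lamp [(array([324., 175.]), 0.78, array([ 0.439, -0.353])), (array([301., 201.]), 0.64, array([ 0.444, -0.149]))]
piston []
tray [(array([266., 174.]), 0.63, array([ 0.636, -0.26 ]))]
tray_free [(array([280., 164.]), 0.61, array([ 0.62 , -0.346])), (array([267., 177.]), 0.59, array([ 0.616, -0.237]))]
carton [(array([167., 280.]), 0.63, array([0.598, 0.37 ]))]
bearing [(array([311., 186.]), 0.63, array([ 0.451, -0.257]))]
```

View pics/top0.png

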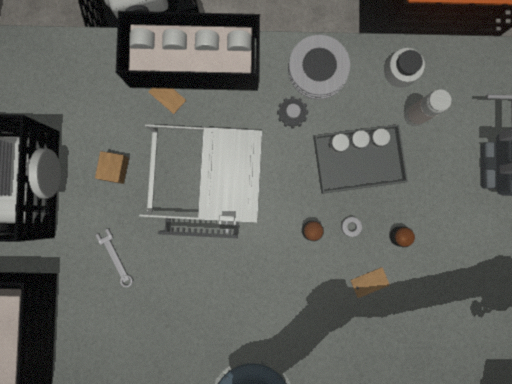

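View pics/side0.png

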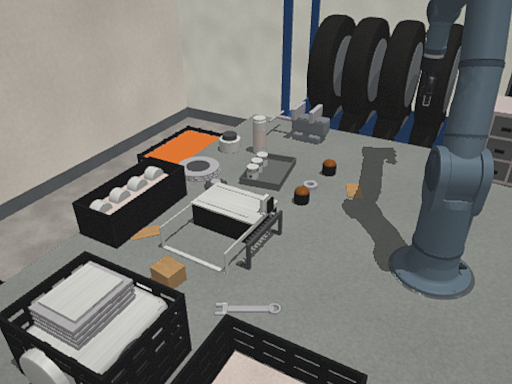

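```bash
cat >> h.py <<'E'
def quat(a): return np.array([np.cos(a/2),np.sin(a/2),0,0])
E
python3 - <<'E'
from h import *
for n,p in dict(h0=(.461,.072),h1=(.468,.212),cell=(.6,.08),cell2=(.52,.0),).items():
  for a in (90,-90):
    for z in (.3,.112):
        q=inverse_kinematics([*p,z],quat(np.radians(a-3))); print(n,a,z,None if q is None else np.round(q,2))
im,P=snap('wrist'); T=np.array(P['camera_from_world'])
Rt=R.from_quat(read_tcp_rot()).as_matrix();c=-T[:3,:3].T@T[:3,3]
print('cam in tcp',Rt.T@(c-read_eef_pos()),'axes',np.round(Rt.T@T[:3,:3].T,2).tolist())
E
```

```text
h0 90 0.3 [ 0.68  0.04 -0.92  1.93  0.03  1.19 -0.31]
h0 90 0.112 [ 0.63  0.39 -0.98  2.1   0.43  0.86 -0.66]
h0 -90 0.3 [-1.56 -0.22  1.22  2.    0.22  1.23  2.66]
h0 -90 0.112 [ 0.82  0.55 -1.23  2.1   0.65  0.95  2.31]
h1 90 0.3 [ 0.7   0.42 -1.45  1.82  0.43  1.3  -0.91]
h1 90 0.112 [ 0.24  0.45 -0.87  2.    0.45  0.89 -0.92]
h1 -90 0.3 [ 0.59  0.27 -1.23  1.82  0.27  1.24  2.36]
h1 -90 0.112 [ 0.5   0.68 -1.24  1.99  0.76  1.04  1.99]
cell 90 0.3 [ 0.41  0.35 -0.76  1.62  0.25  1.27 -0.45]
cell 90 0.112 [ 0.36  0.56 -0.71  1.79  0.44  0.96 -0.59]
cell -90 0.3 [ 0.71  0.55 -1.24  1.61  0.53  1.36  2.49]
cell -90 0.112 [ 0.69  0.87 -1.25  1.77  0.9   1.2   2.26]
cell2 90 0.3 [ 0.56  0.15 -0.69  1.82  0.1   1.21 -0.21]
cell2 90 0.112 [ 0.5   0.4  -0.67  1.99  0.32  0.86 -0.4 ]
cell2 -90 0.3 [ 1.    0.29 -1.23  1.81  0.29  1.25  2.77]
cell2 -90 0.112 [-1.1   0.85  1.37  2.06 -0.96  1.12 -2.46]
cam in tcp [ 0.07725408  0.00013743 -0.12294439] axes [[0.0, -0.95, -0.3], [1.0, 0.0, -0.0], [0.0, -0.3, 0.95]]
```

Run:
```python
from h import *
q=quat(np.radians(87))
move_ptp([.461,.072,.32],q)
im,P=snap('wrist','w1.png')
for n,z in dict(handle=.112,lampbox=0).items():
    print(n,[(np.round(d['at']),round(d['confidence'],2),np.round(ray(P,d['at'],z)[:2],4)) for d in tip_of('wrist',n)[:3]])
print(read_time_s(),read_eef_pos(), read_qpos())
np.savez('w1.npz',**P)
```

```text
handle [(array([254., 172.]), 0.65, array([0.461, 0.065]))]
lampbox [(array([324., 150.]), 0.92, array([0.5765, 0.0682]))]
4.1667 [0.4612288  0.0712211  0.31992718] [ 0.68487491  0.01272286 -0.91567444  1.89860928  0.01039918  1.2353536
 -0.28811554]
```

View pics/w1.png

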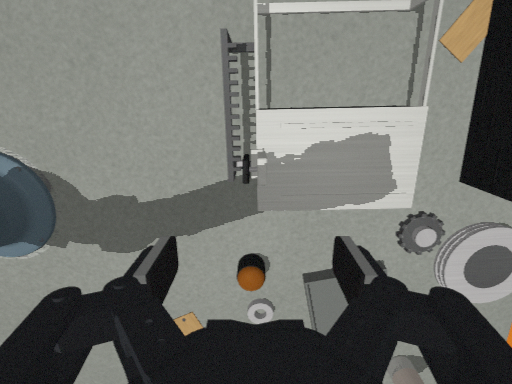

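Run:
```python
from h import *
P=dict(np.load('w1.npz'))
for uv,z in [((256,108),.081),((427,106),.081),((414,209),.081),((257,213),.081),((246,158),.13),((246,182),.13),((223,30),.084),((229,179),.084)]:
    print(uv,np.round(ray(P,uv,z),4))
im=cv2.imread('pics/w1.png')
c=cv2.resize(im[90:230,200:440],None,fx=3.3,fy=3.3,interpolation=cv2.INTER_CUBIC)
c=np.clip(c.astype(float)*1.6,0,255).astype(np.uint8)
cv2.imwrite('pics/w1c.png',c)
```

```text
(256, 108) [0.4671 0.1422 0.081 ]
(427, 106) [0.6885 0.1328 0.081 ]
(414, 209) [ 0.6895 -0.011   0.081 ]
(257, 213) [ 0.4609 -0.005   0.081 ]
(246, 158) [0.4521 0.0868 0.13  ]
(246, 182) [0.4503 0.0572 0.13  ]
(223, 30) [0.4326 0.233  0.084 ]
(229, 179) [0.4246 0.0495 0.084 ]
```

View pics/w1c.png

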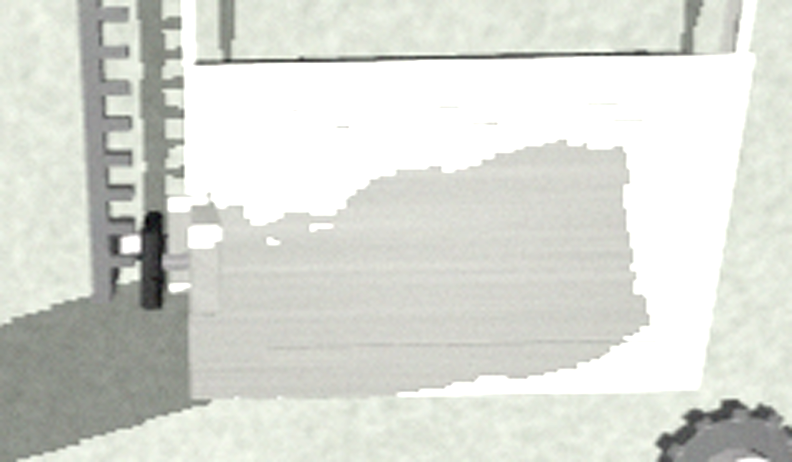

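```bash
cat >> h.py <<'E'
YAW=np.radians(-2.4); BOX=np.array([.5765,.065])
bx=np.array([np.cos(YAW),np.sin(YAW),0]); by=np.array([-np.sin(YAW),np.cos(YAW),0])
HAND=np.array([.4615,.070,.112])
QB=quat(np.pi/2+YAW)
def box(x,y,z): return np.array([*BOX,0])+bx*x+by*y+np.array([0,0,z])
def st(s=''): print(s,round(read_time_s(),1),np.round(read_eef_pos(),4),'gap',round(read_finger_gap(),4),'gf',np.round(read_grasp_force(),1),'F',np.round(read_ft_force(),1))
E
python3 - <<'E'
from h import *
move_gripper(.06,30)
p=HAND+bx*.004
move_ptp(p+[0,0,.06],QB)
movel(p,QB,speed=.08); st('down')
move_gripper(0.0,30); pause(.3); st('sq')
if .018<read_finger_gap()<.026:
    movel(p+by*.1405,QB,speed=.07); pause(.2); st('slid')
im,P=snap('wrist','w2.png')
snap('top','t2.png')
a=cv2.imread('pics/w2.png');b=cv2.imread('pics/t2.png')[90:260,110:290]
cv2.imwrite('pics/m2.png',np.hstack([cv2.resize(a,(450,338)),cv2.resize(b,(350,338))]))
E
```

```text
down 6.1 [0.4658 0.0701 0.1122] gap 0.0598 gf 0.0 F [0.2 0.6 0.6]
sq 6.8 [0.465  0.07   0.1124] gap 0.0209 gf 34.1 F [-3.1  0.9  5.5]
slid 9.2 [0.47   0.2107 0.1125] gap 0.0215 gf 33.1 F [-4.2 -1.1  6.7]
```

View pics/m2.png

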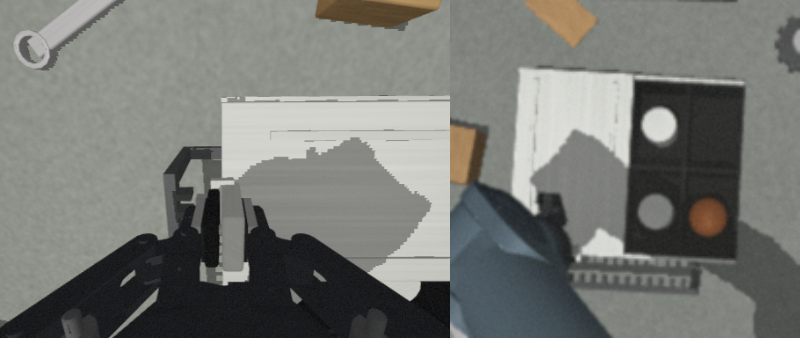

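Run:
```python
from h import *
move_gripper(.06,30); st('rel')
movel(read_eef_pos()+[0,0,.1],QB,speed=.2)
move_ptp(box(0,0,.33),QB)
im,P=snap('wrist','w3.png'); np.savez('w3.npz',**P)
for n,z in dict(handle=.112,lampbox=0,piston=.01,lamp=.01,liner=0).items():
    for f in (tip_of,look_for):
        zz=z if f is tip_of else z+{'piston':.046,'lamp':.05}.get(n,0)
        print(n,f.__name__,[(np.round(d['at']),round(d['confidence'],2),np.round(ray(P,d['at'],zz)[:2],4)) for d in f('wrist',n)[:4]])
print('hand exp',HAND+by*.14)
for x in(-.053,.053):
  for y in (-.0345,.0345): print(box(x,y,.01),proj(P,box(x,y,.01)))
for c in [(-.1085,-.0715),(.1085,-.0715),(.1085,.0715),(-.1085,.0715)]: print(c,np.round(proj(P,box(*c,.07))))
print(read_time_s())
```

```text
rel 9.7 [0.4723 0.2101 0.1123] gap 0.0598 gf 0.0 F [-0.5 -0.2 -0.7]
handle call [(array([155.,  49.]), 0.7, array([0.4651, 0.2085]))]
handle call [(array([252.,  54.]), 0.84, array([0.5753, 0.1991])), (array([280., 296.]), 0.45, array([ 0.6043, -0.1359]))]
lampbox call [(array([256., 155.]), 0.61, array([0.575 , 0.0613]))]
lampbox call [(array([252.,  91.]), 0.97, array([0.5731, 0.1644]))]
piston call [(array([224., 132.]), 0.79, array([0.5254, 0.1027])), (array([292., 130.]), 0.76, array([0.6348, 0.102 ]))]
piston call [(array([217., 134.]), 0.67, array([0.52  , 0.1037])), (array([294., 133.]), 0.64, array([0.6318, 0.1015]))]
lamp call [(array([224., 176.]), 0.76, array([0.5196, 0.0296])), (array([192., 262.]), 0.56, array([ 0.4465, -0.1382]))]
lamp call [(array([221., 177.]), 0.86, array([0.5214, 0.0407]))]
liner call [(array([253., 152.]), 0.82, array([0.5706, 0.0669]))]
liner call [(array([262., 147.]), 0.57, array([0.5857, 0.0737]))]
hand exp [0.46736259 0.2098772  0.112     ]
[0.52210178 0.03274967 0.01      ] [225.26143959 173.66629868]
[0.5249912  0.10168915 0.01      ] [224.07738324 132.51343194]
[0.6280088  0.02831085 0.01      ] [287.50904219 174.0376595 ]
[0.63089822 0.09725033 0.01      ] [289.28254073 132.88327315]
(-0.1085, -0.0715) [185. 207.]
(0.1085, -0.0715) [327. 208.]
(0.1085, 0.0715) [336. 110.]
(-0.1085, 0.0715) [178. 109.]
11.7917
```

View pics/w3.png

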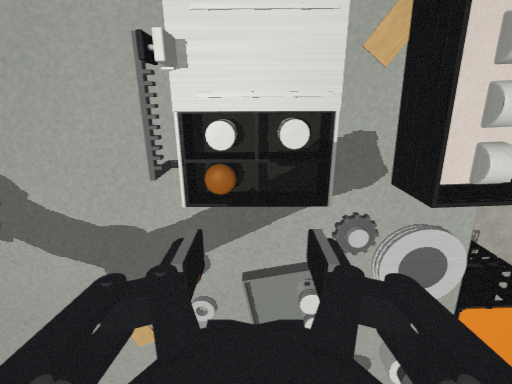

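Run:
```python
from h import *
im=cv2.imread('pics/w3.png');P=dict(np.load('w3.npz'))
g=im.min(axis=2)
for (u,v) in ((221,135),(294,133)):
    m=np.zeros_like(g);m[v-22:v+22,u-24:u+24]=(g[v-22:v+22,u-24:u+24]>110)
    n,l,s,c=cv2.connectedComponentsWithStats(m); k=l[v,u]
    cs=cv2.findContours((l==k).astype(np.uint8),cv2.RETR_EXTERNAL,cv2.CHAIN_APPROX_NONE)[0][0]
    cc,r=cv2.minEnclosingCircle(cs); print(s[k],cc,r,np.round(ray(P,cc,.056),4), np.round(ray(P,(s[k][0],v),.056)[0]-ray(P,(s[k][0]+s[k][2],v),.056)[0],4))
a=7
for s in (0,180):
  q=inverse_kinematics([.6,-.27,.3],quat(np.radians(a+s)));print(s,None if q is None else np.round(q,2))
q=quat(np.radians(7)); move_ptp([.57,-.26,.33],q)
im,P=snap('wrist','w4.png'); np.savez('w4.npz',**P)
for n,z in dict(tray=0,tray_free=.004,piston=.004,lamp=0,bearing=0).items():
    print(n,[(np.round(d['at']),round(d['confidence'],2),np.round(ray(P,d['at'],z)[:2],4)) for d in tip_of('wrist',n)[:4]])
print(read_time_s())
```

```text
[205 120  31  31 715] (219.68609619140625, 135.01345825195312) 15.345748901367188 [0.5239 0.1028 0.056 ] -0.0453
[279 118  31  31 739] (293.20587158203125, 132.5504150390625) 16.176424026489258 [0.6311 0.1024 0.056 ] -0.0451
0 [ 0.78  0.42 -0.56  1.5   0.23  1.29 -1.25]
180 [ 1.09  0.58 -1.06  1.48  0.51  1.38  1.7 ]
tray [(array([266., 117.]), 0.94, array([ 0.6284, -0.2677]))]
tray_free [(array([239., 132.]), 0.59, array([ 0.5996, -0.2258])), (array([296., 135.]), 0.58, array([ 0.6074, -0.3209]))]
piston [(array([32., 85.]), 0.94, array([0.6304, 0.1057])), (array([ 37., 152.]), 0.7, array([0.523 , 0.1103]))]
lamp [(array([189., 211.]), 0.94, array([ 0.4469, -0.1515])), (array([ 81., 160.]), 0.92, array([0.5168, 0.0392]))]
bearing [(array([242., 214.]), 0.69, array([ 0.4517, -0.2476])), (array([33., 85.]), 0.26, array([0.6308, 0.1064]))]
13.325
```

View pics/w4.png

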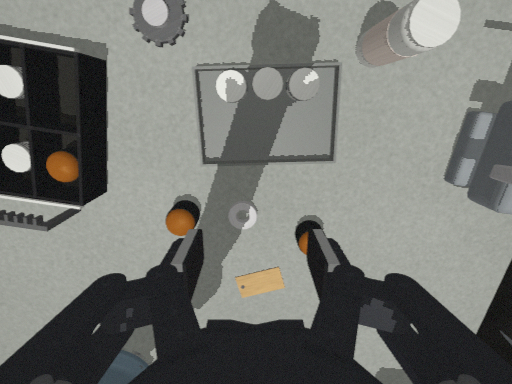

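Run:
```python
from h import *
P=dict(np.load('w4.npz'))
c=np.array([ray(P,uv,.028) for uv in ((196,66),(339,62),(332,160),(204,163))])
print(np.round(c,4),c.mean(0)); 
e=(c[0]-c[1]+c[3]-c[2]); yaw=np.arctan2(-e[0],e[1]); f=(c[0]-c[3]+c[1]-c[2]); print(np.degrees(yaw),np.degrees(np.arctan2(f[1],f[0])),np.linalg.norm(e)/2,np.linalg.norm(f)/2)
for s in ((230,86),(267,83),(304,83)): print(ray(P,s,.05))
```

```text
[[ 0.6885 -0.1547  0.028 ]
 [ 0.7203 -0.3605  0.028 ]
 [ 0.5772 -0.3813  0.028 ]
 [ 0.5458 -0.1766  0.028 ]] [ 0.63293247 -0.26827891  0.028     ]
8.747669826745618 8.474144558125472 0.20769916385886142 0.1444550816862415
[ 0.6665475  -0.20882783  0.05      ]
[ 0.67712695 -0.26013984  0.05      ]
[ 0.6837625  -0.31181714  0.05      ]
```

```bash
cat >> h.py <<'E'
TR=np.array([.633,-.268]); TY=np.radians(8.5); QT=quat(TY)
def tray(x,y,z): c,s=np.cos(TY),np.sin(TY); return np.array([TR[0]+c*x-s*y,TR[1]+s*x+c*y,z])
def xfer(src,qs,zs,dst,qd,zd,o=.058,f=30,od=.058,lo=(.040,.056),hi=.2):
    src=np.array(src);dst=np.array(dst)
    move_gripper(o,f); move_ptp([*src[:2],hi],qs); movel([*src[:2],zs],qs,speed=.12)
    move_gripper(0,f); st('grip')
    g=read_finger_gap()
    if not lo[0]<g<lo[1]: raise SystemExit('no grip')
    movel([*src[:2],hi],qs,speed=.15); st('lift')
    move_ptp([*dst[:2],hi],qd); movel([*dst[:2],zd+.02],qd,speed=.15); movel([*dst[:2],zd],qd,speed=.03)
    st('at'); move_gripper(od,f); movel([*dst[:2],hi],qd,speed=.2); st('done')
E
python3 - <<'E'
from h import *
xfer((.5245,.1028),QB,.040,tray(-.025,.05,0),QT,.0345)
xfer((.632,.102),QB,.040,tray(-.025,-.05,0),QT,.0345)
move_ptp([.47,-.23,.36],quat(0))
im,P=snap('wrist','w5.png'); np.savez('w5.npz',**P)
for n,z in dict(piston=.004,lamp=0,bearing=0).items():
    print(n,[(np.round(d['at']),round(d['confidence'],2),np.round(ray(P,d['at'],z)[:2],4)) for d in tip_of('wrist',n)[:6]])
im,P=snap('top','t5.png')
print([(np.round(d['at']),round(d['confidence'],2),np.round(ray(P,d['at'],0)[:2],4)) for d in tip_of('top','lamp')[:6]])
st()
E
```

```text
grip 16.7 [0.5276 0.1041 0.0427] gap 0.0436 gf 29.2 F [-0.2  0.1 11.4]
lift 18.0 [0.5236 0.1023 0.1988] gap 0.0432 gf 30.7 F [-0.  -0.6 -0.6]
at 21.2 [ 0.6006 -0.2221  0.0367] gap 0.043 gf 32.2 F [-5.9  0.7 12.3]
done 22.4 [ 0.5997 -0.2221  0.1985] gap 0.0582 gf 0.0 F [-0.6  1.1 -0.7]
grip 25.6 [0.6376 0.102  0.0464] gap 0.0429 gf 32.2 F [-1.7 -3.2 18.1]
lift 26.8 [0.6311 0.1015 0.1985] gap 0.043 gf 30.6 F [ 1.2 -0.6 -1.3]
at 30.3 [ 0.6159 -0.321   0.0402] gap 0.0434 gf 32.7 F [-10.3   2.9  23. ]
done 31.6 [ 0.6145 -0.3209  0.1982] gap 0.0579 gf 0.0 F [ 0.6 -0.  -0.5]
piston [(array([248.,  71.]), 0.91, array([ 0.5977, -0.218 ])), (array([310.,  61.]), 0.84, array([ 0.6123, -0.3202]))]
lamp [(array([330., 167.]), 0.78, array([ 0.4343, -0.3683])), (array([103., 121.]), 0.75, array([0.5168, 0.0372])), (array([210., 161.]), 0.67, array([ 0.4454, -0.1469]))]
bearing [(array([309.,  62.]), 0.73, array([ 0.6112, -0.3196])), (array([263., 159.]), 0.59, array([ 0.4494, -0.2452])), (array([312.,  62.]), 0.28, array([ 0.612 , -0.3235]))]
[(array([310., 231.]), 0.84, array([ 0.4405, -0.1435])), (array([240., 197.]), 0.73, array([0.5256, 0.0427])), (array([395., 232.]), 0.49, array([ 0.442 , -0.3638])), (array([117., 171.]), 0.2, array([0.5879, 0.3676]))]
 32.8 [ 0.4701 -0.2303  0.3591] gap 0.0579 gf 0.0 F [ 0.7 -0.4 -0.3]
```

View pics/w5.png

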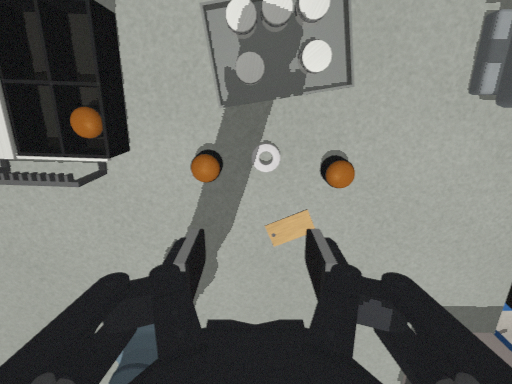

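Run:
```python
from h import *
im=cv2.imread('pics/w3.png');P=dict(np.load('w3.npz'))
s=4;u0,v0=165,95
c=cv2.resize(im[v0:v0+125,u0:u0+190],None,fx=s,fy=s,interpolation=cv2.INTER_CUBIC)
c=np.clip(c.astype(float)*2.2+10,0,255).astype(np.uint8)
for x in(-.053,.053):
  for y in (-.0345,.0345):
    for z,col in((.07,(0,255,0)),(.01,(0,0,255))):
      q=np.array([(proj(P,box(x+a*.0505,y+b*.032,z))-[u0,v0]+.5)*s for a,b in((-1,-1),(1,-1),(1,1),(-1,1))])
      cv2.polylines(c,[q.astype(np.int32)],True,col,1)
cv2.imwrite('pics/w3c.png',c)
```

```text
(no output)
```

View pics/w3c.png

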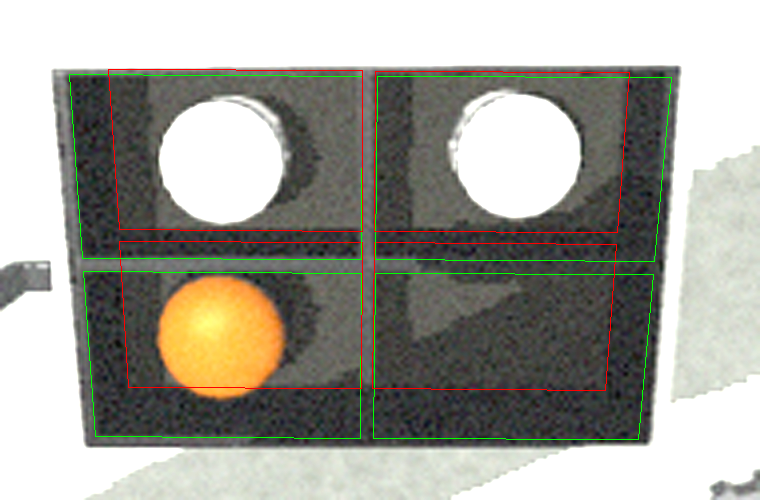

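```bash
cat >> h.py <<'E'
def lamps(P,im,z=.045):
    hsv=cv2.cvtColor(im,cv2.COLOR_RGB2HSV)
    m=((hsv[...,0]<18)&(hsv[...,1]>170)&(hsv[...,2]>60)).astype(np.uint8)
    n,l,s,c=cv2.connectedComponentsWithStats(m); out=[]
    for i in range(1,n):
        if s[i][4]>150:
            cs=cv2.findContours((l==i).astype(np.uint8),cv2.RETR_EXTERNAL,cv2.CHAIN_APPROX_NONE)[0][0]
            cc,r=cv2.minEnclosingCircle(cs); out.append((np.round(ray(P,cc,z),4),np.round(cc),round(r,1),int(s[i][4])))
    return out
def pick_lamp(xy,q,hi=.2):
    move_gripper(.066,25); move_ptp([*xy,hi],q); movel([*xy,.032],q,speed=.12); st('pre')
    move_gripper(0,25); st('grip'); g=read_finger_gap()
    if not .046<g<.056: raise SystemExit('no grip')
    movel([*xy,hi],q,speed=.12); st('lift')
def place_lamp(p,q,hi=.2):
    move_ptp([*p[:2],hi],q); movel([*p[:2],.058],q,speed=.12); pause(.2)
    f0=read_ft_force()[2]; z=.058
    while z>.034:
        z-=.0015; movel([*p[:2],z],q,speed=.03); 
        if read_ft_force()[2]-f0>3: break
    st('touch %.4f'%z); move_gripper(.062,25); st('rel'); movel([*p[:2],hi],q,speed=.12)
E
python3 - <<'E'
from h import *
im=cv2.imread('pics/w5.png')[:,:,::-1].copy();P=dict(np.load('w5.npz'))
for r in lamps(P,im): print(r)
for p in((.445,-.146,.032),(.435,-.368,.032),(.445,-.146,.2),(.435,-.368,.2)):
  for q in (QB,quat(0)):
    j=inverse_kinematics(p,q); print(p,None if j is None else np.round(j,2))
E
```

```text
(array([0.5175, 0.0398, 0.045 ]), array([ 86., 122.]), 17.3, 787)
(array([ 0.444 , -0.1468,  0.045 ]), array([205., 168.]), 14.3, 611)
(array([ 0.4342, -0.3724,  0.045 ]), array([339., 173.]), 14.2, 599)
(0.445, -0.146, 0.032) [ 0.97  0.53 -0.84  2.13  0.61  0.73 -0.31]
(0.445, -0.146, 0.032) [ 0.88  0.5  -0.74  2.14  0.52  0.69 -1.78]
(0.435, -0.368, 0.032) [ 1.23  0.66 -0.74  1.9   0.6   0.82  0.13]
(0.435, -0.368, 0.032) [ 1.1   0.6  -0.57  1.9   0.45  0.77 -1.29]
(0.445, -0.146, 0.2) [ 1.14  0.21 -0.98  2.03  0.2   1.    0.02]
(0.445, -0.146, 0.2) [ 1.04  0.18 -0.87  2.04  0.16  0.99 -1.48]
(0.435, -0.368, 0.2) [ 1.32  0.41 -0.84  1.81  0.34  1.08  0.32]
(0.435, -0.368, 0.2) [ 1.2   0.36 -0.68  1.81  0.26  1.05 -1.15]
```

Run:
```python
from h import *
move_ptp([.45,-.2,.30],QB)
im,P=snap('wrist'); L=lamps(P,im); print(L)
c=min((l[0] for l in L),key=lambda p:np.hypot(p[0]-.4445,p[1]+.1465)); print(c)
pick_lamp(c[:2] if np.hypot(c[0]-.4445,c[1]+.1465)<.06 else (.4445,-.1465),QB)
place_lamp(box(.054,-.0345,0),QB); st('end')
im,P=snap('wrist','w6.png'); print(lamps(P,im,.055))
im,P=snap('top','t6.png'); print(lamps(P,im,.045))
a=cv2.imread('pics/w6.png');b=cv2.imread('pics/t6.png')[120:260,160:430]
cv2.imwrite('pics/m6.png',np.hstack([cv2.resize(a,(400,300)),cv2.resize(b,(400,300))]))
```

```text
[(array([ 0.4424, -0.145 ,  0.045 ]), array([247., 120.]), 17.9, 967), (array([ 0.4325, -0.3703,  0.045 ]), array([248., 263.]), 14.2, 582)]
[ 0.4424 -0.145   0.045 ]
pre 36.6 [ 0.4431 -0.1452  0.0326] gap 0.0663 gf 0.0 F [ 0.6 -0.7 -0.1]
grip 36.8 [ 0.443  -0.1453  0.0328] gap 0.0506 gf 26.4 F [-0.9  0.1  5.6]
lift 38.4 [ 0.4417 -0.1448  0.1992] gap 0.0507 gf 26.3 F [ 1.1  0.1 -1. ]
touch 0.0430 43.4 [0.6296 0.0283 0.0447] gap 0.0506 gf 30.6 F [-3.7 -0.9  7.4]
rel 43.7 [0.6251 0.0288 0.0435] gap 0.0618 gf 5.6 F [-12.1  -0.1  10.5]
end 45.1 [0.6284 0.028  0.1989] gap 0.0619 gf 0.0 F [ 0.4 -0.4 -1. ]
[(array([0.5194, 0.0346, 0.055 ]), array([149., 179.]), 24.2, 1637), (array([0.6293, 0.0299, 0.055 ]), array([256., 180.]), 22.9, 1589), (array([ 0.935 , -0.2088,  0.055 ]), array([500., 348.]), 19.8, 585)]
[(array([ 1.0386, -0.5139,  0.045 ]), array([459.,   2.]), 52.1, 411)]
```

View pics/m6.png

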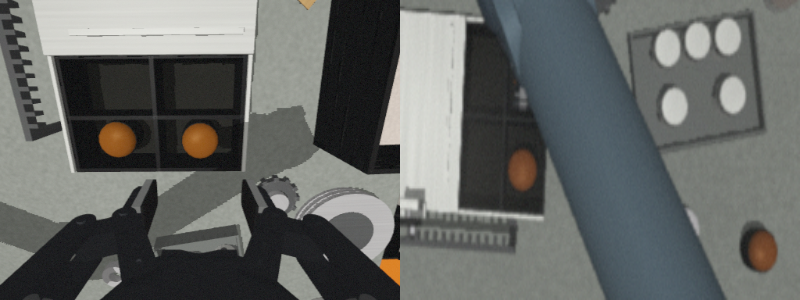

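```bash
sed -i 's/-f0>3: break/-f0>4 and read_eef_pos()[2]<.0445 or read_ft_force()[2]-f0>9: break/; s/move_gripper(.062,25)/move_gripper(.0565,25)/' h.py
python3 - <<'E'
from h import *
move_ptp([.45,-.40,.30],QB)
im,P=snap('wrist','w7.png'); L=lamps(P,im); print(L)
print([(np.round(d['at']),round(d['confidence'],2),np.round(ray(P,d['at'],0)[:2],4)) for d in tip_of('wrist','lamp')[:6]])
c=[l[0] for l in L if l[0][1]<-.3 and .35<l[0][0]<.6]
assert len(c)==1; c=c[0][:2]; print(c)
move_ptp([*c,.2],QB)
im,P=snap('wrist'); print(lamps(P,im))
pick_lamp(c,QB)
place_lamp(box(-.053,.0345,0),QB); st('end')
im,P=snap('wrist','w8.png'); print(lamps(P,im,.055))
move_ptp([.45,-.2,.33],QB); im,P=snap('wrist','w8b.png'); print(lamps(P,im))
im,P=snap('top','t8.png');
a=cv2.imread('pics/w8.png');b=cv2.imread('pics/t8.png')
cv2.imwrite('pics/m8.png',np.hstack([cv2.resize(a,(400,300)),cv2.resize(b,(400,300))]))
E
```

```text
[(array([ 0.4321, -0.3736,  0.045 ]), array([240., 143.]), 17.1, 900)]
[(array([237., 139.]), 0.69, array([ 0.4246, -0.3725]))]
[ 0.4321 -0.3736]
[(array([ 0.4335, -0.3743,  0.045 ]), array([253., 178.]), 22.1, 1433)]
pre 49.6 [ 0.4328 -0.3741  0.0329] gap 0.0662 gf 0.0 F [-0.4 -0.8  0.5]
grip 49.9 [ 0.4326 -0.3741  0.033 ] gap 0.051 gf 27.0 F [-1.2 -0.1  4.7]
lift 51.5 [ 0.4315 -0.3733  0.199 ] gap 0.0506 gf 26.4 F [-0.  -0.3 -1.8]
touch 0.0415 57.5 [0.5255 0.1018 0.043 ] gap 0.0505 gf 27.9 F [-1.5 -1.6  8.1]
rel 57.8 [0.5259 0.1021 0.043 ] gap 0.0564 gf 4.4 F [-1.  -1.6  7. ]
end 59.2 [0.5244 0.1014 0.1991] gap 0.0564 gf 0.0 F [-0.5  1.  -0.2]
[(array([0.5261, 0.1026, 0.055 ]), array([256., 180.]), 23.2, 1581), (array([0.6283, 0.0322, 0.055 ]), array([350., 237.]), 21.7, 1263), (array([0.5187, 0.0364, 0.055 ]), array([252., 237.]), 21.3, 1314)]
[]
```

View pics/m8.png

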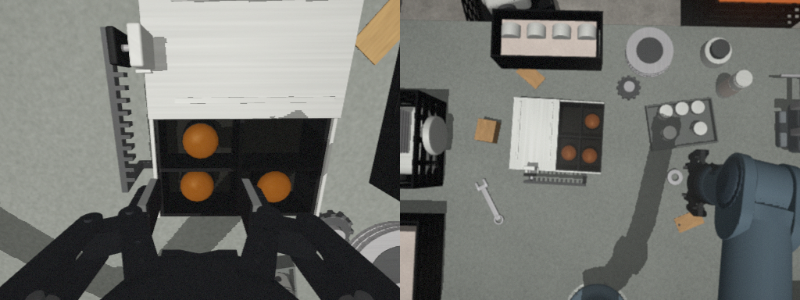

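Run:
```python
from h import *
p=HAND+bx*.004; o=p+by*.140
move_gripper(.06,30)
move_ptp(o+[0,0,.1],QB)
im,P=snap('wrist'); print('exp',HAND+by*.14,[(np.round(d['at']),round(d['confidence'],2),np.round(ray(P,d['at'],.112)[:2],4)) for d in tip_of('wrist','handle')[:3]])
movel(o,QB,speed=.1); st('down')
move_gripper(0.0,30); pause(.3); st('sq')
if .018<read_finger_gap()<.026:
    movel(p-by*.0005,QB,speed=.07); pause(.3); st('slid')
    move_gripper(.06,30); pause(.3); st('rel')
    movel(p+[0,0,.13],QB,speed=.15)
    im,P=snap('wrist','w9.png'); print('exp',HAND,[(np.round(d['at']),round(d['confidence'],2),np.round(ray(P,d['at'],.112)[:2],4)) for d in tip_of('wrist','handle')[:3]])
    move_ptp([.45,-.2,.33],QB); snap('top','t9.png'); st()
a=cv2.imread('pics/w9.png');b=cv2.imread('pics/t9.png')[90:260,110:290]
cv2.imwrite('pics/m9.png',np.hstack([cv2.resize(a,(450,338)),cv2.resize(b,(350,338))]))
```

```text
exp [0.46736259 0.2098772  0.112     ] [(array([245., 193.]), 0.82, array([0.4641, 0.2098]))]
down 63.7 [0.4719 0.2101 0.1127] gap 0.0597 gf 0.0 F [-0.2  0.5 -0.2]
sq 64.4 [0.4699 0.2102 0.1125] gap 0.0212 gf 32.1 F [-3.9 -1.   5.7]
slid 66.9 [0.465  0.0695 0.1125] gap 0.0213 gf 33.1 F [-4.5  1.8  8.4]
rel 67.6 [0.4656 0.0693 0.112 ] gap 0.06 gf 0.0 F [-0.3 -0.2  0.3]
exp [0.4615 0.07   0.112 ] [(array([252., 188.]), 0.72, array([0.4615, 0.0673]))]
 69.9 [ 0.4503 -0.1977  0.3294] gap 0.06 gf 0.0 F [-0.7 -0.  -0.6]
```

View pics/m9.png

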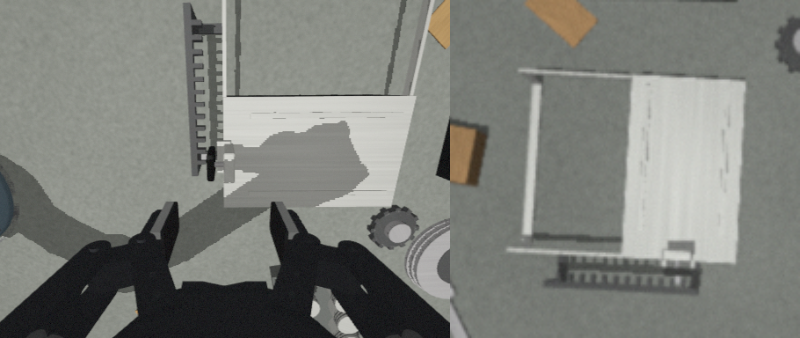

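Run:
```python
from h import *
move_ptp([.461,.072,.32],quat(np.radians(87)))
im,P=snap('wrist','w10.png')
a=cv2.imread('pics/w1.png')[135:200,215:290];b=cv2.imread('pics/w10.png')[135:200,215:290]
f=lambda c:cv2.resize(np.clip(c.astype(float)*1.5,0,255).astype(np.uint8),(390,338),interpolation=cv2.INTER_NEAREST)
cv2.imwrite('pics/m10.png',np.hstack([f(a),f(b)]))
for n in ('w1','w10'):
    g=cv2.imread(f'pics/{n}.png',0).astype(int); t=g[130:200,235:256]<25; ys,xs=np.nonzero(t); print(n,xs.mean()+235,ys.mean()+130,ys.min()+130,ys.max()+130,len(xs))
```

```text
w1 246.97916666666666 164.39583333333334 154 182 48
w10 246.25 158.32142857142858 154 168 28
```

View pics/m10.png

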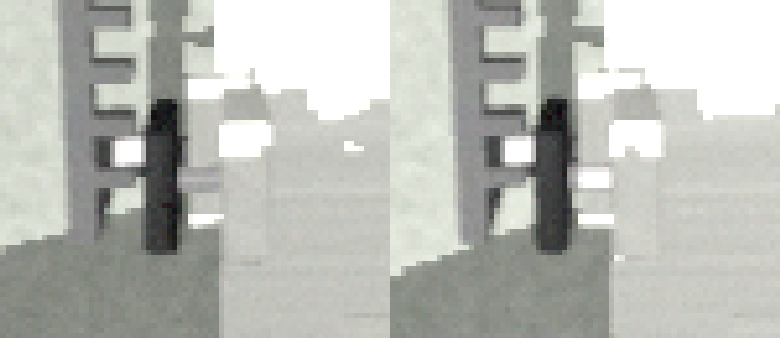

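The tab sits at the same pixels (column about 246, rows 154–182) as at the start, so the lock has sprung home with the hatch shut.

```bash
python3 -c "
from h import *
pause(.3); print(sign_off(), read_time_s())"
```

```text
the job is handed in; nothing more can be done
the job is handed in; nothing more can be done
```

I handed the job in at about 72 s: the hatch is shut with its lock home, both pistons stand in the tray, and the three lamps present (the two from the bench and the one already in the box) are each in their own cell; nothing I did went near the carton or the bearing.

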